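# Find the rattling parts case and hold it out

## Robot

A 6-joint arm with a two-finger parallel gripper is mounted at the origin on the work surface. World frame = base frame: x ahead of the robot, y to its left, z up, the work surface at z = 0. Lengths are in m, angles in rad, forces in N, time in s.
With the tool pointing down it reaches from about 0.35 to 1 m from the base axis. Payload 7.1 kg.
Tool frame: the origin (TCP) lies at the very end of the fingers, on their centre line; the grasp point (between the pads) lies ctrl.pinch_z behind it (ctrl.pinch_z is the distance from the TCP to the grasp point, in m); z points along the fingers, y is the line along which they close (so a half turn about z gives the same grasp; the last joint's range is limited). The gripper opens to 85 mm and grips with 20 to 120 N. Pads are 22 mm wide; open, the fingers measure 114 mm over their backs; the gripper's body (76 mm by 85 mm) begins 54 mm behind the grasp point. The pads swing forward as they close: fully open they stand 13 mm farther back than shut.
Start: joints at [1.152, 0.423, 1.63, -0, 1.089, -0.019], TCP at [0.243, 0.576, 0.231] pointing down, gripper open.
Joint ranges: [-3, 3], [-0.9, 2.11], [0.09, 2.58], [-1.31, 4.45], [0.11, 2.69], [-2.54, 2.54]. Speed limits (rad/s): [2.39, 2.39, 3.01, 3.14, 3.14, 3.14].

## Interface

Orientations are given as a unit quaternion [x, y, z, w].
In Python, from station import monitor, get_image, order, ctrl gives the robot as it stands.
- The arm moves only by the tool drive_tool, never from a script. Its argument "targets" is one flat list of numbers, 5 for each row, row after row: the opening, from 0 (shut) to 1 (fully open), then the shift along the tool's x, y, z as a fraction of full scale, then the turn about the tool's z as a fraction of full scale. A call has 1 to 10 rows; each row shifts and turns the commanded pose from where the row before left it, along the tool's axes as they then stand; what a row does not reach is not made up. Full scale, the value 1, is 0.03 m for a shift and 180 degrees for a turn. A row lasts 1/12 s, in which the tool goes at most 41.7 mm and 7.16 degrees, less where a joint would pass 70% of its speed; a pose out of reach is approached as far as the arm can. A call with a number of a shift or a turn outside -1 to 1 is refused whole. A call with a gripper value outside its range is refused whole. The fingers move at their own pace and stop on an object; the grip force is fixed at half the most. Time passes only in rows, so rows that do not move let the fingers close. It gives the time, the measured TCP pose, the force, the opening and the grip force at its end, in the units of the state.
- monitor.get_state(): the state, without advancing time (a new reading comes with each control period).
- get_image(name): name is "side" or "top"; returns a dict with "img" (480x640x3 uint8, red, green, blue), "fx", "fy", "cx", "cy" (pixels), "R" (3x3) and "t" (3): a world point X has camera coordinates R X + t. Camera axes: x right, y down, z forward; pixel columns grow to the right and rows downward; lengths in m; the calibration is good to about 2 mm. A picture is of the moment at which its call begins. There is no depth.
- order.hand_in(): hands the job in; it is judged then, once.
The state is a dict: "time": time; "joint_pos": joint angles; "qd": joint speeds; "tau": joint torques, N m; "ee_pos": TCP position; "tcp_rot": TCP orientation; "contact_force": force on the tool from outside, world axes, zero at the start; "ft_torque": the same for the moment, N m; "width": opening from 0.0 (shut) to 1.0 (fully open); "gripper_force": force on a finger pad.
Only numpy, scipy, OpenCV 4.12 (cv2) and the standard library are available. Lean on these libraries where they do the work, as an engineer would, in place of code of your own. Each camera call takes 0.05 s, during which the arm holds its last target. There are 200 camera calls.

## Task

A part has come loose in one of the three sealed parts cases on the bike bench: pick up and shake the red case, then the yellow, then the white, standing each one back upright where it was, to find out which one rattles. Then hold the rattling case out, level and still, in the air above the middle of the green hand-over mat, and finish while still holding it there, with the two quiet cases standing back in their places and the jar, hub and spanner left alone.

Things in the scene. Friction and masses are not known exactly. Their poses are not given: they have to be found in the camera images.
- red_case: black case, red lid, 110 (own x) x 66 (own y) x 50 mm high, 0.31-0.41 kg (varies); origin: centre of underside; grip across the 66 mm. Hidden chamber 94 x 58 x 34 mm: in one case (any colour, drawn anew) a loose 32 mm, 134 g steel ball rolls up to 31 mm either way along own x, knocks when shaken or tilted and stays where it rolled once level; in the others like weight is packed tight.
- yellow_case: black case, yellow lid, 110 (own x) x 66 (own y) x 50 mm high, 0.31-0.41 kg (varies); origin: centre of underside; grip across the 66 mm. Hidden chamber 94 x 58 x 34 mm: in one case (any colour, drawn anew) a loose 32 mm, 134 g steel ball rolls up to 31 mm either way along own x, knocks when shaken or tilted and stays where it rolled once level; in the others like weight is packed tight.
- white_case: black case, white lid, 110 (own x) x 66 (own y) x 50 mm high, 0.31-0.41 kg (varies); origin: centre of underside; grip across the 66 mm. Hidden chamber 94 x 58 x 34 mm: in one case (any colour, drawn anew) a loose 32 mm, 134 g steel ball rolls up to 31 mm either way along own x, knocks when shaken or tilted and stays where it rolled once level; in the others like weight is packed tight.
- mat: flat green rectangular mat with a thin white border line fixed to the bench on the far side, 150 (x) x 190 (y) x 2 mm; origin at its centre at bench height
- grease_jar: bystander: grease jar with an orange cap, 60 mm across, 65 mm high, origin at the centre of its underside
- hub: bystander: bare aluminium wheel hub standing on end, 58 mm across its flanges, 80 mm high, origin at the centre of its underside
- spanner: bystander: steel spanner lying flat on the bench along its own x, about 180 mm long, origin under its middle
Not all that is in view belongs to the job. Leave any brown look-alike of the yellow_case alone.

How it is judged:
On the way, in this order (a step that is already met when the one before it is completed fails the run):
1. the red case is lifted at least 20 mm off the bench in the gripper and shaken (moved faster than 0.2 m/s, or turned faster than 0.5 rad/s, or tilted by more than 0.25 rad) (height (world z) of red_case above 0.02 m and contact force between the fingers and red_case above 1 N and (linear speed of red_case above 0.2 m/s or angular speed of red_case above 0.5 rad/s or angle between red_case's own z axis and vertical above 0.25 rad)), for 0.04 s.
2. the yellow case is lifted at least 20 mm off the bench in the gripper and shaken (moved faster than 0.2 m/s, or turned faster than 0.5 rad/s, or tilted by more than 0.25 rad) (height (world z) of yellow_case above 0.02 m and contact force between the fingers and yellow_case above 1 N and (linear speed of yellow_case above 0.2 m/s or angular speed of yellow_case above 0.5 rad/s or angle between yellow_case's own z axis and vertical above 0.25 rad)), for 0.04 s.
3. the white case is lifted at least 20 mm off the bench in the gripper and shaken (moved faster than 0.2 m/s, or turned faster than 0.5 rad/s, or tilted by more than 0.25 rad) (height (world z) of white_case above 0.02 m and contact force between the fingers and white_case above 1 N and (linear speed of white_case above 0.2 m/s or angular speed of white_case above 0.5 rad/s or angle between white_case's own z axis and vertical above 0.25 rad)), for 0.04 s.
At the end, for the whole second after the job is handed in: the rattling case is held by the fingers, still, its underside 80 to 300 mm above the bench, within 60 mm of the mat's centre seen from above and within 15 degrees of level; the other two stand upright on the bench within 80 mm of where they started, untouched by the robot and at rest (((distance between ball_c0 and red_case below 0.045 m and height (world z) of red_case between 0.08 and 0.3 m and horizontal distance between red_case and mat below 0.06 m and angle between red_case's own z axis and vertical below 0.26 rad and contact force between the fingers and red_case above 2 N and linear speed of red_case below 0.03 m/s and (height (world z) of yellow_case below 0.01 m and angle between yellow_case's own z axis and vertical below 0.1 rad and distance of yellow_case from where it was at the start of the episode below 0.08 m and contact force between the arm and yellow_case below 0.1 N and linear speed of yellow_case below 0.03 m/s) and (height (world z) of white_case below 0.01 m and angle between white_case's own z axis and vertical below 0.1 rad and distance of white_case from where it was at the start of the episode below 0.08 m and contact force between the arm and white_case below 0.1 N and linear speed of white_case below 0.03 m/s)) or (distance between ball_c0 and yellow_case below 0.045 m and height (world z) of yellow_case between 0.08 and 0.3 m and horizontal distance between yellow_case and mat below 0.06 m and angle between yellow_case's own z axis and vertical below 0.26 rad and contact force between the fingers and yellow_case above 2 N and linear speed of yellow_case below 0.03 m/s and (height (world z) of red_case below 0.01 m and angle between red_case's own z axis and vertical below 0.1 rad and distance of red_case from where it was at the start of the episode below 0.08 m and contact force between the arm and red_case below 0.1 N and linear speed of red_case below 0.03 m/s) and (height (world z) of white_case below 0.01 m and angle between white_case's own z axis and vertical below 0.1 rad and distance of white_case from where it was at the start of the episode below 0.08 m and contact force between the arm and white_case below 0.1 N and linear speed of white_case below 0.03 m/s)) or (distance between ball_c0 and white_case below 0.045 m and height (world z) of white_case between 0.08 and 0.3 m and horizontal distance between white_case and mat below 0.06 m and angle between white_case's own z axis and vertical below 0.26 rad and contact force between the fingers and white_case above 2 N and linear speed of white_case below 0.03 m/s and (height (world z) of red_case below 0.01 m and angle between red_case's own z axis and vertical below 0.1 rad and distance of red_case from where it was at the start of the episode below 0.08 m and contact force between the arm and red_case below 0.1 N and linear speed of red_case below 0.03 m/s) and (height (world z) of yellow_case below 0.01 m and angle between yellow_case's own z axis and vertical below 0.1 rad and distance of yellow_case from where it was at the start of the episode below 0.08 m and contact force between the arm and yellow_case below 0.1 N and linear speed of yellow_case below 0.03 m/s)))); the arm keeps its last pose, push and grip.
It fails at once if the grease jar is disturbed (moved more than 30 mm) (distance of grease_jar from where it was at the start of the episode above 0.03 m).
It fails at once if the hub is disturbed (moved more than 30 mm) (distance of hub from where it was at the start of the episode above 0.03 m).
It fails at once if the spanner is disturbed (moved more than 30 mm) (distance of spanner from where it was at the start of the episode above 0.03 m).
It also fails if it takes over 72 s, if anything falls off the work surface, if the arm or the gripper's body presses on something with over 40 N, if the wrist force passes 120 N, or if a joint passes its speed limit or range.

## Working session

There is one attempt and no reset: what is moved stays moved. The work goes in short steps, Python scripts to look and compute and a tool call to move; the robot and the scene stay as the last step left them, time stands still between calls to the robot, and variables do not carry over. Pictures are saved under pics/ and viewed, at most 10 in all, crops included, and the job is handed in when it is done.

Besides the shell and the picture viewer there is one more tool, called after "Emit:" in YAML: its name, and indented under it one key for each argument. drive_tool: Moves the arm, as the interface text tells. Shift numbers are shares of 0.03 m and turn numbers shares of 180 degrees, none past 1 either way. Its arguments: {"type":"object","properties":{"targets":{"type":"array"}},"required":["targets"]}

```bash
mkdir -p pics; ls; python3 - <<'E'
from station import monitor,get_image,order,ctrl
import cv2,numpy as np
s=monitor.get_state();print(s, ctrl.pinch_z)
for n in("top","side"):
    d=get_image(n);cv2.imwrite(f"pics/{n}0.png",d["img"][:,:,::-1])
    print(n,d["fx"],d["fy"],d["cx"],d["cy"],d["R"],d["t"])
    np.savez(f"{n}0.npz",**d)
E
```

```text
pics
{'time': 0.0, 'joint_pos': array([ 1.15195908e+00,  4.23856952e-01,  1.63070779e+00,  1.82500332e-07,
        1.08861646e+00, -1.89746876e-02]), 'qd': array([-0.00136464,  0.00120706,  0.00255787, -0.0003736 , -0.00048829,
        0.00127863]), 'tau': array([-1.20212906e-03, -5.57390106e+01, -2.81739664e+01, -3.16895830e-05,
        7.34917849e-03, -1.89697538e-07]), 'ee_pos': array([0.24303995, 0.57519817, 0.23052865]), 'tcp_rot': array([ 1.98601959e-01,  9.80079910e-01, -7.75300512e-04, -1.72564639e-04]), 'contact_force': array([-0.38869099,  0.45685267, -0.55200369]), 'ft_torque': array([ 0.01953332,  0.04512906, -0.00638724]), 'gripper_force': 0.0, 'width': 0.9998584430991132} 0.0187
top 606.5377301149646 606.5377301149646 316.50402523847816 238.8886121615568 [[ 0.0055628  -0.99956766  0.02887117]
 [-0.9980639  -0.00733836 -0.0617625 ]
 [ 0.06194766 -0.0284717  -0.99767322]] [0.03567128 0.47183286 1.30368626]
side 553.3174667585904 553.3174667585904 330.2328483506059 235.82389018991137 [[ 0.89551415 -0.44500002 -0.00542181]
 [-0.22017768 -0.43243043 -0.87437161]
 [ 0.38675083  0.78420591 -0.48522664]] [-0.3868844   0.18134315  1.26923115]
```

View pics/top0.png

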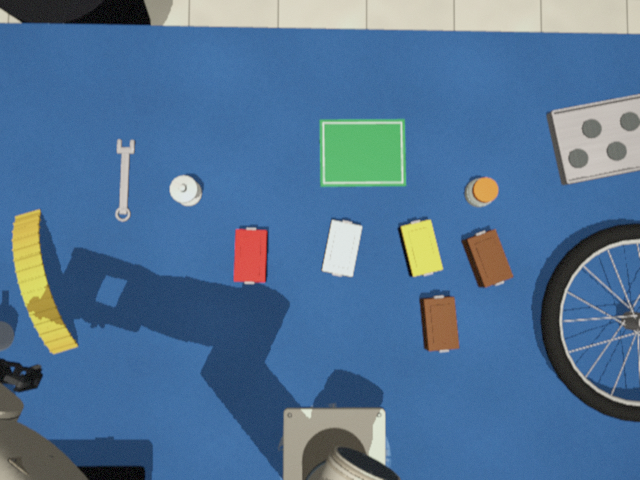

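View pics/side0.png

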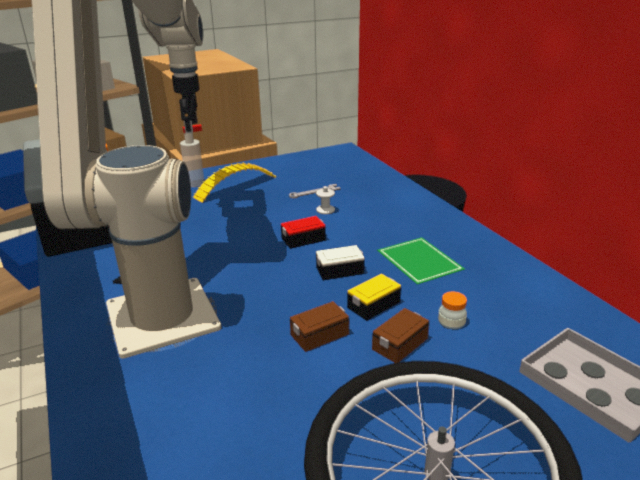

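The top view shows the lids at red (251,255), white (342,248) and yellow (421,248), with the mat at (363,153). The jar is at (483,191), the hub at (185,190), and two brown look-alikes at (440,323) and (489,258). The side view shows the same items unobstructed.

```bash
cat > h.py <<'E'
import cv2,numpy as np
from scipy.spatial.transform import Rotation as Ro
SE={"red":((251,255),(303,228)),"yellow":((421,248),(375,292)),"white":((342,248),(340,257)),"mat":((350,140),(420,260)),"jarcap":((485,190),(454,300)),"brownA":((440,323),(320,320)),"brownB":((489,258),(402,330))}
def K(d): return np.array([[d["fx"],0,d["cx"]],[0,d["fy"],d["cy"]],[0,0,1]])
def seg(d,p,name,r=45):
    hsv=cv2.cvtColor(d["img"],cv2.COLOR_RGB2HSV).astype(int);H,S,V=[hsv[...,i] for i in range(3)]
    m={"red":((H<6)|(H>174))&(S>180)&(V>120),"yellow":(abs(H-28)<6)&(S>150)&(V>120),"white":(S<70)&(V>165),"mat":(abs(H-62)<15)&(S>120),
       "jarcap":(abs(H-13)<7)&(S>180)&(V>190),"brown":(abs(H-9)<6)&(S>100)&(V>70)&(V<190)}["brown" if "brown" in name else name].astype(np.uint8)
    z=np.zeros_like(m);x,y=p;z[max(0,y-r):y+r,max(0,x-r):x+r]=1
    n,l,st,c=cv2.connectedComponentsWithStats(m*z)
    i=1+np.argmax(st[1:,4]);return (l==i).astype(np.uint8),st[i]
def cen(mask):
    c=max(cv2.findContours(mask,0,2)[0],key=cv2.contourArea);return cv2.minAreaRect(c),c
def ray(d,uv):
    return -d["R"].T@d["t"], d["R"].T@np.linalg.inv(K(d))@np.array([*uv,1])
def onz(d,uv,z):
    o,v=ray(d,uv);return o+v*(z-o[2])/v[2]
def tri(a,ua,b,ub):
    P=[K(d)@np.c_[d["R"],d["t"]] for d in(a,b)]
    X=cv2.triangulatePoints(P[0],P[1],np.array(ua,float).reshape(2,1),np.array(ub,float).reshape(2,1)).ravel();return X[:3]/X[3]
def measure(T,S,name,r=60):
    pt,ps=SE[name];mt,_=seg(T,pt,name,r);ms,_=seg(S,ps,name,r)
    f=lambda m:[(lambda M:(M["m10"]/M["m00"],M["m01"]/M["m00"]))(cv2.moments(m,True))][0]
    X=tri(T,f(mt),S,f(ms))
    rect,c=cen(mt);q=np.array([onz(T,p,X[2])[:2] for p in cv2.boxPoints(rect)])
    e=[q[1]-q[0],q[2]-q[1]];e.sort(key=np.linalg.norm)
    L=e[1];yaw=np.degrees(np.arctan2(L[1],L[0]));yaw=(yaw+90)%180-90
    return X,[round(float(np.linalg.norm(k)),4) for k in e],yaw
E
python3 - <<'E'
from h import *
T=dict(np.load("top0.npz"));S=dict(np.load("side0.npz"))
np.set_printoptions(precision=4,suppress=True)
for n in SE:
    print(n,*measure(T,S,n))
print("hub",tri(T,(184,189),S,(325,191)),onz(T,(186,190),.08),onz(T,(125,147),0),onz(T,(122,214),0))
s=Ro.from_quat([.1986,.98008,-.000775,-.00017]);print(s.as_matrix())
E
```

```text
red [0.4179 0.1464 0.0641] [0.0, 0.0353] 0.6188637998721731
yellow [ 0.4499 -0.1619  0.0303] [0.0021, 0.0396] 13.914653393589049
white [ 0.4504 -0.0147  0.0473] [0.0676, 0.1186] -10.73336065463296
mat [ 0.6676 -0.0628 -0.0023] [0.1239, 0.1655] -89.26327901032602Traceback (most recent call last):
  File "<stdin>", line 5, in <module>
  File "h.py", line 22, in measure
    pt,ps=SE[name];mt,_=seg(T,pt,name,r);ms,_=seg(S,ps,name,r)
                        ~~~^^^^^^^^^^^^^
  File "h.py", line 11, in seg
    i=1+np.argmax(st[1:,4]);return (l==i).astype(np.uint8),st[i]
        ~~~~~~~~~^^^^^^^^^^
    return _wrapfunc(a, 'argmax', axis=axis, out=out, **kwds)
    return bound(*args, **kwds)
ValueError: attempt to get argmax of an empty sequence
```

```bash
python3 - <<'E'
from h import *
T=dict(np.load("top0.npz"));S=dict(np.load("side0.npz"))
for n in SE:
    for d,p in((T,SE[n][0]),(S,SE[n][1])):
        h=cv2.cvtColor(d["img"],cv2.COLOR_RGB2HSV);x,y=p;print(n,h[y,x],h[y-4:y+5,x-4:x+5].reshape(-1,3).min(0),h[y-4:y+5,x-4:x+5].reshape(-1,3).max(0))
E
```

```text
red [  1 170 218] [  1 162 217] [  2 172 220]
red [  1 227 221] [ 0 93 33] [179 243 233]
yellow [ 30 132 223] [ 30 128 221] [ 31 136 225]
yellow [ 27 229 238] [ 24 222 215] [ 28 240 241]
white [ 80   7 230] [ 77   6 228] [ 90   8 231]
white [ 29  23 231] [ 16  17 182] [ 32  48 241]
mat [ 66 127 183] [ 65 121 181] [ 67 130 187]
mat [ 66 180 164] [ 65 173 159] [ 67 190 166]
jarcap [ 18 159 220] [ 17 155 217] [ 18 164 221]
jarcap [ 16 231 240] [ 14 222 209] [ 16 244 241]
brownA [ 13 145 151] [ 12 132 150] [ 14 149 156]
brownA [ 12 193 124] [ 11 178 105] [ 13 203 129]
brownB [ 13 148 148] [ 12 138 146] [ 14 154 152]
brownB [ 12 188 126] [ 11 174 108] [ 13 208 130]
```

```bash
sed -i 's/(S>180)&(V>120),"yellow":(abs(H-28)<6)&(S>150)/(S>120)\&(V>120),"yellow":(abs(H-28)<6)\&(S>90)/; s/(abs(H-13)<7)&(S>180)&(V>190)/(abs(H-16)<5)\&(S>120)\&(V>190)/; s/(abs(H-9)<6)&(S>100)&(V>70)/(abs(H-12)<5)\&(S>100)\&(V>60)/; s/(S>120)}/(S>90)}/; s/(abs(H-62)<15)&(S>120)/(abs(H-65)<12)\&(S>90)/' h.py
python3 - <<'E'
from h import *
T=dict(np.load("top0.npz"));S=dict(np.load("side0.npz"))
np.set_printoptions(precision=4,suppress=True)
for n in SE:
    print(n,*measure(T,S,n,60 if n!="mat" else 75))
    pt,ps=SE[n]; mt,a=seg(T,pt,n,75);ms,b=seg(S,ps,n,75);print(a,b)
print("hub",tri(T,(184,189),S,(325,191)),onz(T,(186,190),.08),onz(T,(125,147),0),onz(T,(122,214),0))
s=Ro.from_quat([.1986,.98008,-.000775,-.00017]);print(s.as_matrix())
E
```

```text
red [0.434  0.1791 0.0449] [0.0666, 0.1095] -1.3181392167530674
[ 234  229   33   53 1617] [281 216  44  19 457]
yellow [ 0.4533 -0.1836  0.0447] [0.0672, 0.1105] 13.289863325574032
[ 401  220   42   56 1608] [348 274  52  31 826]
white [ 0.4504 -0.0147  0.0473] [0.0676, 0.1186] -10.73336065463296
[ 322  220   41   57 1700] [316 245  48  20 634]
mat [ 0.6672 -0.0633 -0.0036] [0.1263, 0.1679] -89.26047636758115
[ 325  124   76   57 4232] [ 378  238   86   46 1816]
jarcap [ 0.5768 -0.3179  0.062 ] [0.0489, 0.0494] 44.95504004920318
[474 178  24  24 447] [443 292  23  14 251]
brownA [ 0.2928 -0.2238  0.0427] [0.0686, 0.109] 5.294968834463589
[ 423  297   36   54 1595] [291 302  57  34 995]
brownB [ 0.4324 -0.3296  0.0436] [0.0668, 0.1087] 20.080916154490154
[ 467  230   45   57 1539] [ 374  309   54   38 1040]
hub [0.5712 0.317  0.0649] [0.5665 0.3102 0.08  ] [0.6716 0.4602 0.    ] [0.5237 0.463  0.    ]
[[-0.9211  0.3893 -0.0006]
 [ 0.3893  0.9211 -0.0015]
 [ 0.     -0.0016 -1.    ]]
```

```bash
cat >> h.py <<'E'
def xy(T,name,pt=None,r=45,z=.05):
    m,_=seg(T,pt or SE[name][0],name,r);m=cv2.morphologyEx(m,cv2.MORPH_OPEN,np.ones((9,9),np.uint8));rect,_=cen(m)
    q=np.array([onz(T,p,z)[:2] for p in cv2.boxPoints(rect)]);e=[q[1]-q[0],q[2]-q[1]];e.sort(key=np.linalg.norm)
    return q.mean(0),(np.degrees(np.arctan2(e[1][1],e[1][0]))+90)%180-90,[np.linalg.norm(k) for k in e]
def plan(s,tgt,yaw):
    R=Ro.from_quat(s["tcp_rot"]);M=R.as_matrix();d=M.T@(np.array(tgt)-s["ee_pos"])
    cy=np.degrees(np.arctan2(M[1,0],M[0,0]));dy=(yaw-cy+180)%360-180
    if yaw is None: dy=0
    print("tcp",s["ee_pos"].round(4),"yaw",round(cy,2),"units xyz",(d/.03).round(3),"turn share",round(-dy/180,4))
E
python3 - <<'E'
from h import *
from station import monitor
T=dict(np.load("top0.npz"));np.set_printoptions(precision=4,suppress=True)
for n in("red","yellow","white"): print(n,*xy(T,n))
x,y,_=xy(T,"red")
plan(monitor.get_state(),[*x,.13],y+180)
E
```

```text
red [0.4342 0.1788] -1.3181199189404538 [np.float64(0.066327603626231), np.float64(0.10797350427328205)]
yellow [ 0.4527 -0.1823] 13.214371544582264 [np.float64(0.06695539623294533), np.float64(0.11006644611728865)]
white [ 0.4496 -0.0143] -10.733547875924828 [np.float64(0.06734992597188579), np.float64(0.11737839713957995)]
tcp [0.243  0.5753 0.2306] yaw 157.09 units xyz [-11.014  -9.69    3.367] turn share -0.1199
```

Emit:
drive_tool:
  targets: [1, -0.75, -0.65, 0.2, 0, 1, -0.75, -0.65, 0.2, 0, 1, -0.75, -0.65, 0.2, 0, 1, -0.75, -0.65, 0.2, 0, 1, -0.75, -0.65, 0.2, 0, 1, -0.75, -0.65, 0.2, 0, 1, -0.75, -0.65, 0.2, 0, 1, -0.75, -0.65, 0.2, 0, 1, -0.75, -0.65, 0.2, 0, 1, -0.75, -0.65, 0.2, 0]

```text
time: 0.93
ee_pos: [0.3748, 0.3071, 0.1709]
tcp_rot: [0.198, 0.98, -0.0, -0.0]
contact_force: [-0.1, 1.2, 0.2]
width: 1.003
gripper_force: 0.0
```

Emit:
drive_tool:
  targets: [1, -0.7, -0.64, 0.27, 0, 1, -0.7, -0.64, 0.27, 0, 1, -0.7, -0.64, 0.27, 0, 1, -0.7, -0.64, 0.27, 0, 1, -0.7, -0.64, 0.27, 0, 1, 0, 0, 0, -0.03, 1, 0, 0, 0, -0.03, 1, 0, 0, 0, -0.03, 1, 0, 0, 0, -0.03, 1, 0, 0, 0, 0]

```text
time: 1.77
ee_pos: [0.4338, 0.179, 0.1306]
tcp_rot: [0.01, 1.0, -0.0, -0.0]
contact_force: [0.4, -0.4, 0.0]
width: 1.0
gripper_force: 0.0
```

```bash
python3 - <<'E'
from h import *
from station import monitor
s=monitor.get_state();print(s["joint_pos"].round(3));plan(s,[.4342,.1788,.012],178.7)
E
```

```text
[ 0.366  0.357  2.038  0.     0.748 -1.185]
tcp [0.4338 0.179  0.1306] yaw 178.86 units xyz [-0.016 -0.005  3.953] turn share 0.0009
```

Emit:
drive_tool:
  targets: [1, 0, 0, 0.6, 0, 1, 0, 0, 0.6, 0, 1, 0, 0, 0.6, 0, 1, 0, 0, 0.6, 0, 1, 0, 0, 0.6, 0, 1, 0, 0, 0.5, 0, 1, 0, 0, 0.3, 0, 1, 0, 0, 0.15, 0, 1, 0, 0, 0, 0, 1, 0, 0, 0, 0]

```text
time: 2.6
ee_pos: [0.4342, 0.1793, 0.0126]
tcp_rot: [0.012, 1.0, 0.0, 0.0]
contact_force: [-0.1, -0.4, 1.2]
width: 1.001
gripper_force: 0.0
```

Emit:
drive_tool:
  targets: [0, 0, 0, 0, 0, 0, 0, 0, 0, 0, 0, 0, 0, 0, 0, 0, 0, 0, 0, 0, 0, 0, 0, 0, 0, 0, 0, 0, 0, 0]

```text
time: 3.1
ee_pos: [0.4347, 0.1797, 0.0135]
tcp_rot: [0.012, 1.0, 0.0, 0.001]
contact_force: [-0.8, -0.0, 6.3]
width: 0.766
gripper_force: 67.0
```

Emit:
drive_tool:
  targets: [0, 0, 0, -0.2, 0, 0, 0, 0, -0.5, 0, 0, 0, 0, -0.6, 0, 0, 0, 0, -0.6, 0, 0, 0, 0, -0.6, 0, 0, 0, 0, -0.5, 0, 0, 0, 0, -0.3, 0, 0, 0, 0, 0, 0, 0, 0, 0, 0, 0, 0, 0, 0, 0, 0]

```text
time: 3.93
ee_pos: [0.4334, 0.1789, 0.1107]
tcp_rot: [0.011, 1.0, -0.0, -0.001]
contact_force: [-0.1, 0.3, -4.2]
width: 0.765
gripper_force: 68.2
```

```bash
cat > ft.py <<'E'
from h import *
from station import monitor,get_image
def avg(n=10):
    F=[]
    for _ in range(n):
        get_image("top");s=monitor.get_state();R=Ro.from_quat(s["tcp_rot"]).as_matrix()
        F.append(np.r_[s["contact_force"],R.T@s["ft_torque"]])
    F=np.array(F);np.set_printoptions(precision=4,suppress=True)
    print(round(s["time"],2),s["ee_pos"],"w",round(s["width"],3),"\n world F, tool M",F.mean(0),"\n sd",F.std(0))
if __name__=="__main__": avg()
E
python3 ft.py
```

```text
4.43 [0.4339 0.1792 0.1112] w 0.76 
 world F, tool M [ 0.0626 -0.1188 -3.773   0.0019 -0.0012  0.0011] 
 sd [0.4062 0.3046 0.1946 0.0433 0.0362 0.0316]
```

Emit:
drive_tool:
  targets: [0, 1, 0, 0, 0, 0, 1, 0, 0, 0, 0, -1, 0, 0, 0, 0, -1, 0, 0, 0, 0, 0.3, 0, 0, 0, 0, 0.7, 0, 0, 0, 0, 1, 0, 0, 0, 0, 0, 0, 0, 0, 0, 0, 0, 0, 0, 0, 0, 0, 0, 0]

```text
time: 5.27
ee_pos: [0.3746, 0.1809, 0.1116]
tcp_rot: [0.011, 1.0, 0.0, 0.001]
contact_force: [0.0, 0.4, -3.6]
width: 0.767
gripper_force: 69.2
```

```bash
python3 ft.py
```

```text
5.77 [0.3741 0.1806 0.1113] w 0.765 
 world F, tool M [ 0.0772 -0.023  -4.2181  0.0216 -0.0059 -0.0132] 
 sd [0.2934 0.5844 0.436  0.0336 0.0365 0.0362]
```

Emit:
drive_tool:
  targets: [0, -0.2, 0, 0, 0, 0, -0.4, 0, 0, 0, 0, -0.6, 0, 0, 0, 0, -0.8, 0, 0, 0, 0, -1, 0, 0, 0, 0, -1, 0, 0, 0, 0, 0, 0, 0, 0, 0, 0, 0, 0, 0, 0, 0, 0, 0, 0, 0, 0, 0, 0, 0]

```text
time: 6.6
ee_pos: [0.493, 0.1775, 0.1109]
tcp_rot: [0.011, 1.0, -0.0, -0.001]
contact_force: [-0.3, -0.5, -5.4]
width: 0.763
gripper_force: 69.4
```

```bash
python3 ft.py
```

```text
7.1 [0.4938 0.1779 0.1114] w 0.761 
 world F, tool M [ 0.2164 -0.0016 -3.6467  0.0057 -0.0077 -0.0038] 
 sd [0.3223 0.5563 0.4624 0.0236 0.0297 0.0243]
```

Emit:
drive_tool:
  targets: [0, 0.4, 0, 0, 0, 0, 0.6, 0, 0, 0, 0, 0.6, 0, 0.3, 0, 0, 0.4, 0, 0.5, 0, 0, 0, 0, 0.6, 0, 0, 0, 0.6, 0, 0, 0, 0, 0.6, 0, 0, 0, 0, 0.4, 0, 0, 0, 0, 0.2, 0, 0, 0, 0, 0.06, 0]

```text
invalid input
```

Emit:
drive_tool:
  targets: [0, 0, 0, 0, 0, 0, 0, 0, 0.02, 0, 1, 0, 0, 0, 0, 1, 0, 0, 0, 0, 1, 0, 0, 0, 0, 1, 0, 0, 0, 0]

```text
time: 7.6
ee_pos: [0.4943, 0.1779, 0.111]
tcp_rot: [0.011, 1.0, 0.0, 0.0]
contact_force: [-0.5, -0.1, 0.9]
width: 1.003
gripper_force: 0.0
```

Emit:
drive_tool:
  targets: [1, 0, 0, -0.3, 0, 1, 0, 0, -0.6, 0, 1, 0, 0, -0.6, 0, 1, 0, 0, -0.6, 0, 1, 0, 0, -0.6, 0, 1, 0, 0, -0.6, 0, 1, 0, 0, -0.4, 0, 1, 0, 0, 0, 0]

```text
time: 8.27
ee_pos: [0.4956, 0.1784, 0.2251]
tcp_rot: [0.011, 1.0, 0.001, 0.003]
contact_force: [0.7, -0.2, -0.9]
width: 0.999
gripper_force: 0.0
```

```bash
python3 - <<'E'
from h import *
from station import monitor,get_image
s=monitor.get_state();print(s["joint_pos"].round(3));plan(s,[.4527,-.1823,.12],193.2)
d=get_image("top");np.savez("top1.npz",**d);cv2.imwrite("pics/top1.png",d["img"][:,:,::-1])
E
```

```text
[ 0.323  0.285  1.855  0.     0.996 -1.225]
tcp [0.4956 0.1784 0.2251] yaw 178.69 units xyz [  1.174 -12.06    3.475] turn share -0.0806
```

The lowering call was refused because I miscounted the row. The release I had queued behind it still ran, so the red case was dropped from about 0.1 m. I'll look at how it landed before going on, and I won't queue a release behind another move again.

```bash
python3 - <<'E'
from h import *
from station import get_image
d=get_image("side");np.savez("side1.npz",**d)
T=dict(np.load("top1.npz"))
a=cv2.resize(T["img"][150:330,180:420],None,fx=1.6,fy=1.6);b=cv2.resize(d["img"][130:310,230:470],None,fx=1.6,fy=1.6)
cv2.imwrite("pics/drop.png",np.hstack([a,b])[:,:,::-1])
E
```

```text
(no output)
```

View pics/drop.png

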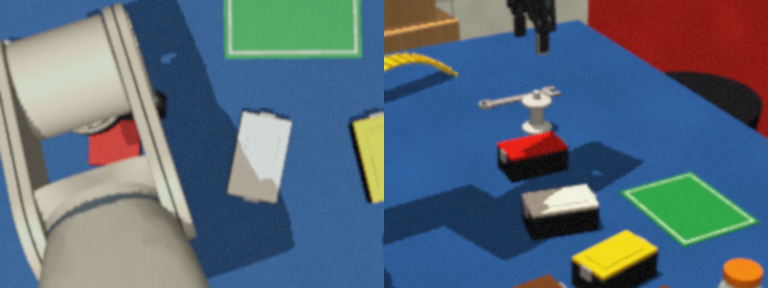

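The red case landed upright (lid at about (533,152) in the right-hand crop), but it has shifted forward, away from its place. I'll measure its pose in the side view, pick it up again and put it back.

```bash
python3 - <<'E'
from h import *
from station import monitor
np.set_printoptions(precision=4,suppress=True)
for f,p in(("side0",(303,228)),("side1",(563,225))):
    d=dict(np.load(f+".npz"))
    if f=="side1": p=(230+int((533)/1.6)-240,130+int(152/1.6))
    m,a=seg(d,p,"red",45);M=cv2.moments(m,True);print(a)
    # project mask to plane z=.05 and fit rectangle
    pts=np.argwhere(m)[:,::-1];W=np.array([onz(d,q,.05)[:2] for q in pts]).astype(np.float32)
    (c,sz,an)=cv2.minAreaRect(W*1000);print(f,"rect",np.array(c)/1000,sz,an,"mean",W.mean(0))
plan(monitor.get_state(),[.4938,.1784,.012],178.7)
E
```

```text
[281 216  44  19 457]
side0 rect [0.4312 0.1711] (68.93527221679688, 110.72247314453125) 88.56938934326172 mean [0.4306 0.1704]
[301 212  43  18 437]
side1 rect [0.491  0.1703] (109.95321655273438, 70.97172546386719) 0.07788154482841492 mean [0.4904 0.1694]
tcp [0.4941 0.1779 0.2223] yaw 178.69 units xyz [0.019 0.014 7.01 ] turn share -0.0
```

Emit:
drive_tool:
  targets: [1, 0, 0, 0.4, 0, 1, 0, 0, 0.8, 0, 1, 0, 0, 0.9, 0, 1, 0, 0, 0.9, 0, 1, 0, 0, 0.9, 0, 1, 0, 0, 0.9, 0, 1, 0, 0, 0.9, 0, 1, 0, 0, 0.7, 0, 1, 0, 0, 0.4, 0, 1, 0, 0, 0.2, 0]

```text
time: 9.2
ee_pos: [0.4921, 0.1773, 0.0093]
tcp_rot: [0.011, 1.0, -0.001, -0.002]
contact_force: [-0.9, 1.1, 0.1]
width: 1.0
gripper_force: 0.0
```

Emit:
drive_tool:
  targets: [1, 0, 0, 0, 0, 0, 0, 0, 0, 0, 0, 0, 0, 0, 0, 0, 0, 0, 0, 0, 0, 0, 0, 0, 0, 0, 0, 0, 0, 0]

```text
time: 9.7
ee_pos: [0.4948, 0.1781, 0.013]
tcp_rot: [0.011, 1.0, 0.0, 0.001]
contact_force: [-1.8, 0.5, 7.3]
width: 0.762
gripper_force: 68.1
```

Emit:
drive_tool:
  targets: [0, 0, 0, -0.4, 0, 0, 0, 0, -0.6, 0, 0, 0.5, 0, 0, 0, 0, 0.5, 0, 0, 0, 0, 0.5, 0, 0, 0, 0, 0.5, 0, 0, 0, 0, 0, 0, 0, 0, 0, 0, 0, 0.5, 0, 0, 0, 0, 0.3, 0, 0, 0, 0, 0.2, 0]

```text
time: 10.53
ee_pos: [0.4345, 0.1793, 0.012]
tcp_rot: [0.011, 1.0, -0.0, 0.0]
contact_force: [-13.3, -6.4, 107.1]
width: 0.761
gripper_force: 83.1
```

Emit:
drive_tool:
  targets: [0, 0, 0, -0.04, 0, 1, 0, 0, 0, 0, 1, 0, 0, 0, 0, 1, 0, 0, 0, 0, 1, 0, 0, 0, 0]

```text
time: 10.95
ee_pos: [0.4343, 0.1792, 0.013]
tcp_rot: [0.011, 1.0, 0.0, 0.0]
contact_force: [-1.3, 0.2, 0.6]
width: 0.995
gripper_force: 0.0
```

Emit:
drive_tool:
  targets: [1, 0, 0, -0.4, 0, 1, 0, 0, -0.7, 0, 1, 0, 0, -0.8, 0, 1, 0, 0, -0.8, 0, 1, 0, -0.3, -0.6, 0, 1, 0, -0.6, -0.3, 0, 1, 0, -0.9, 0, 0, 1, 0, -1, 0, 0, 1, 0, -1, 0, 0, 1, 0, -1, 0, 0]

```text
time: 11.78
ee_pos: [0.4305, 0.0341, 0.1212]
tcp_rot: [0.011, 1.0, 0.0, 0.0]
contact_force: [0.8, 0.4, -0.7]
width: 1.001
gripper_force: 0.0
```

Emit:
drive_tool:
  targets: [1, 0, -1, 0, 0, 1, 0, -1, 0, 0, 1, 0, -1, 0, 0, 1, 0, -1, 0, 0, 1, 0, -1, 0, 0, 1, 0, -1, 0, 0, 1, 0, -0.7, 0, 0, 1, 0, -0.4, 0, -0.03, 1, 0, 0, 0, -0.03, 1, 0, 0, 0, -0.02]

```text
time: 12.62
ee_pos: [0.4257, -0.1788, 0.1209]
tcp_rot: [-0.115, 0.993, -0.0, 0.0]
contact_force: [-0.3, 0.6, -0.0]
width: 0.999
gripper_force: 0.0
```

```bash
python3 - <<'E'
from h import *
from station import monitor,get_image
get_image("side")
s=monitor.get_state();print(s["joint_pos"].round(3));plan(s,[.4527,-.1823,.013],193.2)
d=get_image("top");np.savez("top2.npz",**d)
print(xy(d,"red"))
E
```

```text
[-0.423  0.365  2.059 -0.     0.717 -2.228]
tcp [ 0.4257 -0.1783  0.1209] yaw -166.58 units xyz [-0.846 -0.338  3.597] turn share 0.0012
(array([0.43419589, 0.17709504]), np.float64(-1.2476204374020767), [np.float64(0.06614308758265516), np.float64(0.10795311428522672)])
```

Emit:
drive_tool:
  targets: [1, -0.45, -0.17, 0, 0, 1, -0.4, -0.17, 0, 0, 1, 0, 0, 0.5, 0, 1, 0, 0, 0.8, 0, 1, 0, 0, 0.8, 0, 1, 0, 0, 0.7, 0, 1, 0, 0, 0.5, 0, 1, 0, 0, 0.3, 0, 1, 0, 0, 0, 0, 1, 0, 0, 0, 0]

```text
time: 13.55
ee_pos: [0.4529, -0.1817, 0.0129]
tcp_rot: [-0.114, 0.994, 0.0, -0.0]
contact_force: [0.5, 0.6, 0.5]
width: 0.999
gripper_force: 0.0
```

Emit:
drive_tool:
  targets: [0, 0, 0, 0, 0, 0, 0, 0, 0, 0, 0, 0, 0, 0, 0, 0, 0, 0, 0, 0, 0, 0, 0, 0, 0, 0, 0, 0, 0, 0]

```text
time: 14.05
ee_pos: [0.4537, -0.1822, 0.0142]
tcp_rot: [-0.114, 0.993, -0.001, 0.001]
contact_force: [-0.3, 0.3, 6.1]
width: 0.762
gripper_force: 67.4
```

Gripped. Lift, shake, and measure.

Emit:
drive_tool:
  targets: [0, 0, 0, -0.2, 0, 0, 0, 0, -0.5, 0, 0, 0, 0, -0.6, 0, 0, 0, 0, -0.6, 0, 0, 0, 0, -0.6, 0, 0, 0, 0, -0.5, 0, 0, 0, 0, -0.3, 0, 0, 0, 0, 0, 0, 0, 0, 0, 0, 0, 0, 0, 0, 0, 0]

```text
time: 14.88
ee_pos: [0.4524, -0.1816, 0.1113]
tcp_rot: [-0.114, 0.993, 0.0, -0.0]
contact_force: [0.1, -0.0, -4.1]
width: 0.764
gripper_force: 67.8
```

```bash
python3 ft.py
```

```text
15.38 [ 0.4529 -0.1818  0.1118] w 0.764 
 world F, tool M [ 0.2147 -0.298  -3.2861  0.0101  0.0106  0.0125] 
 sd [0.6336 0.4435 0.5835 0.0277 0.0216 0.0296]
```

Emit:
drive_tool:
  targets: [0, 1, 0, 0, 0, 0, 1, 0, 0, 0, 0, -1, 0, 0, 0, 0, -1, 0, 0, 0, 0, 0.3, 0, 0, 0, 0, 0.7, 0, 0, 0, 0, 1, 0, 0, 0, 0, 0, 0, 0, 0, 0, 0, 0, 0, 0, 0, 0, 0, 0, 0]

```text
time: 16.22
ee_pos: [0.3951, -0.1958, 0.1122]
tcp_rot: [-0.114, 0.994, -0.0, 0.001]
contact_force: [-0.4, 0.4, -3.7]
width: 0.759
gripper_force: 71.2
```

```bash
python3 ft.py
```

```text
16.72 [ 0.3947 -0.1954  0.1119] w 0.763 
 world F, tool M [ 0.1026  0.0579 -2.9511 -0.0162 -0.0307 -0.0011] 
 sd [0.3515 0.5174 0.4896 0.0364 0.0302 0.0291]
```

Emit:
drive_tool:
  targets: [0, -0.2, 0, 0, 0, 0, -0.4, 0, 0, 0, 0, -0.6, 0, 0, 0, 0, -0.8, 0, 0, 0, 0, -1, 0, 0, 0, 0, -1, 0, 0, 0, 0, 0, 0, 0, 0, 0, 0, 0, 0, 0, 0, 0, 0, 0, 0, 0, 0, 0, 0, 0]

```text
time: 17.55
ee_pos: [0.5106, -0.168, 0.1116]
tcp_rot: [-0.114, 0.993, 0.0, -0.001]
contact_force: [0.5, -0.0, -3.8]
width: 0.763
gripper_force: 71.1
```

```bash
python3 ft.py
```

```text
18.05 [ 0.5113 -0.1684  0.112 ] w 0.761 
 world F, tool M [ 0.0733  0.5495 -3.3783 -0.0107  0.0053 -0.0158] 
 sd [0.6622 0.4022 0.279  0.0246 0.0865 0.0343]
```

```bash
python3 -c "
import ft
ft.avg(20)"
```

```text
19.05 [ 0.5114 -0.1683  0.1119] w 0.765 
 world F, tool M [ 0.2182  0.0337 -3.2022  0.0063  0.0446  0.0065] 
 sd [0.4207 0.4972 0.522  0.034  0.0226 0.0282]
```

Yellow's moment about the grip axis swings between -0.03 and +0.045 N m, while red's stayed at about -0.006. The 134 g ball at its 31 mm stop would give about 0.041, so yellow rattles. I'll put it back and check white.

Emit:
drive_tool:
  targets: [0, 0.4, 0, 0, 0, 0, 0.6, 0, 0, 0, 0, 0.6, 0, 0, 0, 0, 0.4, 0, 0.4, 0, 0, 0, 0, 0.6, 0, 0, 0, 0, 0.6, 0, 0, 0, 0, 0.6, 0, 0, 0, 0, 0.5, 0, 0, 0, 0, 0.3, 0, 0, 0, 0, 0.2, 0]

```text
time: 19.88
ee_pos: [0.452, -0.1818, 0.015]
tcp_rot: [-0.114, 0.993, 0.0, -0.001]
contact_force: [0.2, -0.0, -2.8]
width: 0.762
gripper_force: 71.2
```

Emit:
drive_tool:
  targets: [0, 0, 0, 0.02, 0, 0, 0, 0, 0, 0, 1, 0, 0, 0, 0, 1, 0, 0, 0, 0, 1, 0, 0, 0, 0, 1, 0, 0, 0, 0]

```text
time: 20.38
ee_pos: [0.4535, -0.1821, 0.016]
tcp_rot: [-0.114, 0.993, -0.0, 0.001]
contact_force: [-0.4, -0.6, 0.2]
width: 1.001
gripper_force: 0.0
```

Emit:
drive_tool:
  targets: [1, 0, 0, -0.4, 0, 1, 0, 0, -0.7, 0, 1, 0, 0, -0.8, 0, 1, 0, 0, -0.8, 0, 1, 0, 0, -0.6, 0, 1, 0, 0.4, -0.3, 0, 1, 0, 0.8, 0, 0, 1, 0, 1, 0, 0, 1, 0, 1, 0, 0, 1, 0, 0, 0, 0]

```text
time: 21.22
ee_pos: [0.428, -0.0843, 0.1232]
tcp_rot: [-0.115, 0.993, 0.001, -0.002]
contact_force: [-0.5, -0.2, -0.4]
width: 1.001
gripper_force: 0.0
```

```bash
python3 - <<'E'
from h import *
from station import monitor
plan(monitor.get_state(),[.4496,-.0143,.013],169.3)
E
```

```text
tcp [ 0.428  -0.0843  0.1232] yaw -166.78 units xyz [-1.244  2.098  3.673] turn share 0.1329
```

Emit:
drive_tool:
  targets: [1, -0.3, 0.5, 0, 0, 1, -0.35, 0.6, 0, 0, 1, -0.35, 0.6, 0, 0, 1, -0.24, 0.4, 0, 0, 1, 0, 0, 0, 0.033, 1, 0, 0, 0, 0.033, 1, 0, 0, 0, 0.033, 1, 0, 0, 0, 0.034, 1, 0, 0, 0, 0, 1, 0, 0, 0, 0]

```text
time: 22.05
ee_pos: [0.4528, -0.0183, 0.1234]
tcp_rot: [0.093, 0.996, -0.0, -0.0]
contact_force: [-0.2, -0.1, 0.7]
width: 0.998
gripper_force: 0.0
```

```bash
python3 - <<'E'
from h import *
from station import monitor,get_image
s=monitor.get_state();plan(s,[.4496,-.0143,.013],169.3);plan(s,[.4496,-.0143,.18],169.3)
E
```

```text
tcp [ 0.4528 -0.0183  0.1234] yaw 169.35 units xyz [0.127 0.111 3.68 ] turn share 0.0003
tcp [ 0.4528 -0.0183  0.1234] yaw 169.35 units xyz [ 0.129  0.111 -1.887] turn share 0.0003
```

Emit:
drive_tool:
  targets: [1, 0.13, 0.11, 0.2, 0, 1, 0, 0, 0.6, 0, 1, 0, 0, 0.8, 0, 1, 0, 0, 0.8, 0, 1, 0, 0, 0.6, 0, 1, 0, 0, 0.4, 0, 1, 0, 0, 0.2, 0, 1, 0, 0, 0.08, 0, 1, 0, 0, 0, 0, 1, 0, 0, 0, 0]

```text
time: 22.88
ee_pos: [0.4502, -0.0145, 0.0133]
tcp_rot: [0.094, 0.996, 0.0, 0.0]
contact_force: [0.3, -0.6, 0.2]
width: 0.999
gripper_force: 0.0
```

Emit:
drive_tool:
  targets: [0, 0, 0, 0, 0, 0, 0, 0, 0, 0, 0, 0, 0, 0, 0, 0, 0, 0, 0, 0, 0, 0, 0, 0, 0, 0, 0, 0, 0, 0]

```text
time: 23.38
ee_pos: [0.4506, -0.0145, 0.014]
tcp_rot: [0.094, 0.996, 0.0, 0.001]
contact_force: [-0.9, 0.9, 7.3]
width: 0.764
gripper_force: 66.2
```

Emit:
drive_tool:
  targets: [0, 0, 0, -0.2, 0, 0, 0, 0, -0.5, 0, 0, 0, 0, -0.6, 0, 0, 0, 0, -0.6, 0, 0, 0, 0, -0.6, 0, 0, 0, 0, -0.5, 0, 0, 0, 0, -0.3, 0, 0, 0, 0, 0, 0, 0, 0, 0, 0, 0, 0, 0, 0, 0, 0]

```text
time: 24.22
ee_pos: [0.4493, -0.0145, 0.1113]
tcp_rot: [0.094, 0.996, -0.0, -0.001]
contact_force: [-0.3, 0.1, -3.1]
width: 0.765
gripper_force: 67.9
```

Emit:
drive_tool:
  targets: [0, 1, 0, 0, 0, 0, 1, 0, 0, 0, 0, -1, 0, 0, 0, 0, -1, 0, 0, 0, 0, 0.3, 0, 0, 0, 0, 0.7, 0, 0, 0, 0, 1, 0, 0, 0, 0, 0, 0, 0, 0, 0, 0, 0, 0, 0, 0, 0, 0, 0, 0]

```text
time: 25.05
ee_pos: [0.3913, -0.0033, 0.1116]
tcp_rot: [0.094, 0.996, -0.0, -0.0]
contact_force: [0.4, -0.2, -2.9]
width: 0.761
gripper_force: 68.6
```

```bash
python3 -c "
import ft
ft.avg(16)"
```

```text
25.85 [ 0.391  -0.0033  0.1119] w 0.762 
 world F, tool M [-0.0701 -0.1235 -3.1754  0.0021  0.0026 -0.0073] 
 sd [0.5672 0.4224 0.6199 0.0217 0.0322 0.0347]
```

Emit:
drive_tool:
  targets: [0, -0.2, 0, 0, 0, 0, -0.4, 0, 0, 0, 0, -0.6, 0, 0, 0, 0, -0.8, 0, 0, 0, 0, -1, 0, 0, 0, 0, -1, 0, 0, 0, 0, 0, 0, 0, 0, 0, 0, 0, 0, 0, 0, 0, 0, 0, 0, 0, 0, 0, 0, 0]

```text
time: 26.68
ee_pos: [0.5079, -0.0258, 0.1115]
tcp_rot: [0.095, 0.996, -0.0, -0.001]
contact_force: [-0.0, -0.0, -3.6]
width: 0.762
gripper_force: 68.8
```

```bash
python3 -c "
import ft
ft.avg(10);ft.avg(16)"
```

```text
27.18 [ 0.5089 -0.0259  0.112 ] w 0.76 
 world F, tool M [ 0.3121  0.2092 -3.6288  0.0164 -0.0139  0.012 ] 
 sd [0.4277 0.457  0.4843 0.0289 0.0212 0.0265]
27.98 [ 0.5089 -0.0259  0.1119] w 0.762 
 world F, tool M [-0.0157 -0.2985 -3.2321 -0.0046  0.0031 -0.0064] 
 sd [0.5424 0.4159 0.5203 0.0315 0.031  0.0308]
```

White is quiet: its moment stayed at about 0.003 N m both ways. I'll put it back.

Emit:
drive_tool:
  targets: [0, 0.4, 0, 0, 0, 0, 0.6, 0, 0, 0, 0, 0.6, 0, 0, 0, 0, 0.4, 0, 0.4, 0, 0, 0, 0, 0.6, 0, 0, 0, 0, 0.6, 0, 0, 0, 0, 0.6, 0, 0, 0, 0, 0.5, 0, 0, 0, 0, 0.3, 0, 0, 0, 0, 0.2, 0]

```text
time: 28.82
ee_pos: [0.4496, -0.0146, 0.015]
tcp_rot: [0.095, 0.996, -0.0, -0.001]
contact_force: [-0.0, 0.4, -3.2]
width: 0.761
gripper_force: 68.6
```

Emit:
drive_tool:
  targets: [0, 0, 0, 0.02, 0, 0, 0, 0, 0, 0, 1, 0, 0, 0, 0, 1, 0, 0, 0, 0, 1, 0, 0, 0, 0, 1, 0, 0, 0, 0]

```text
time: 29.32
ee_pos: [0.4505, -0.0146, 0.016]
tcp_rot: [0.094, 0.996, 0.0, 0.001]
contact_force: [-0.2, -1.1, 1.0]
width: 1.001
gripper_force: 0.0
```

Emit:
drive_tool:
  targets: [1, 0, 0, -0.4, 0, 1, 0, 0, -0.7, 0, 1, 0, 0, -0.8, 0, 1, 0, 0, -0.8, 0, 1, 0, 0, -0.6, 0, 1, 0, -0.4, -0.3, 0, 1, 0, -0.8, 0, 0, 1, 0, -1, 0, 0, 1, 0, -1, 0, 0, 1, 0, -1, 0, 0]

```text
time: 30.15
ee_pos: [0.426, -0.1394, 0.1239]
tcp_rot: [0.094, 0.996, -0.0, 0.001]
contact_force: [0.9, -0.2, 0.0]
width: 1.004
gripper_force: 0.0
```

Emit:
drive_tool:
  targets: [1, 0, -0.6, 0, 0, 1, 0, -0.4, 0, 0, 1, 0, 0, 0, -0.033, 1, 0, 0, 0, -0.033, 1, 0, 0, 0, -0.033, 1, 0, 0, 0, -0.034, 1, 0, 0, 0, 0]

```text
time: 30.73
ee_pos: [0.4206, -0.1679, 0.1237]
tcp_rot: [-0.116, 0.993, -0.0, 0.0]
contact_force: [-0.8, -0.4, 0.1]
width: 1.005
gripper_force: 0.0
```

```bash
python3 - <<'E'
from h import *
from station import monitor,get_image
S=get_image("side");T=get_image("top");np.savez("top3.npz",**T);np.savez("side3.npz",**S)
for n in("red","white"): print(n,xy(T,n))
for f in (dict(np.load("side0.npz")),S):
    m,a=seg(f,SE["yellow"][1],"yellow",45);W=np.array([onz(f,q,.05)[:2] for q in np.argwhere(m)[:,::-1]]).astype(np.float32)
    print("yellow side",a,cv2.minAreaRect(W*1000))
plan(monitor.get_state(),[.4527,-.1823,.013],193.2)
E
```

```text
red (array([0.43424837, 0.17703376]), np.float64(-1.4042413026945013), [np.float64(0.06629396733492646), np.float64(0.10800490225666527)])
white (array([ 0.45175196, -0.0166396 ]), np.float64(-10.044382102133966), [np.float64(0.06529583161451995), np.float64(0.11208983730440682)])
yellow side [348 274  52  31 826] ((451.21478271484375, -189.56793212890625), (114.77690887451172, 67.9819107055664), 13.849662780761719)
yellow side [348 275  51  30 667] ((448.71136474609375, -190.7122344970703), (109.55404663085938, 65.9617691040039), 13.811668395996094)
tcp [ 0.4207 -0.1678  0.1236] yaw -167.1 units xyz [-0.932 -0.708  3.686] turn share -0.0017
```

Red and white stand within a few mm of their starting places, and yellow is where I put it down. I'll pick it up again.

Emit:
drive_tool:
  targets: [1, -0.46, -0.35, 0, 0, 1, -0.46, -0.35, 0, 0, 1, 0, 0, 0.5, 0, 1, 0, 0, 0.8, 0, 1, 0, 0, 0.8, 0, 1, 0, 0, 0.7, 0, 1, 0, 0, 0.5, 0, 1, 0, 0, 0.3, 0, 1, 0, 0, 0.08, 0, 1, 0, 0, 0, 0]

```text
time: 31.67
ee_pos: [0.4521, -0.1819, 0.0126]
tcp_rot: [-0.113, 0.994, 0.0, -0.0]
contact_force: [0.3, 0.5, -0.4]
width: 0.998
gripper_force: 0.0
```

Emit:
drive_tool:
  targets: [0, 0, 0, 0, 0, 0, 0, 0, 0, 0, 0, 0, 0, 0, 0, 0, 0, 0, 0, 0, 0, 0, 0, 0, 0, 0, 0, 0, 0, 0]

```text
time: 32.17
ee_pos: [0.4529, -0.1822, 0.0141]
tcp_rot: [-0.114, 0.993, -0.0, 0.001]
contact_force: [-0.9, -0.2, 7.1]
width: 0.76
gripper_force: 67.6
```

```bash
python3 - <<'E'
from h import *
from station import monitor
T=dict(np.load("top0.npz"));m,_=seg(T,SE["mat"][0],"mat",75)
m,_=seg(T,(363,153),"mat",60);x,y,w,h=cv2.boundingRect(m);c=cv2.minAreaRect(np.argwhere(m)[:,::-1].astype(np.float32))
X=onz(T,c[0],.002);print("mat",X,x,y,w,h);s=monitor.get_state();s=dict(s)
plan(s,[X[0],X[1],.18],193.2)
E
```

```text
mat [ 0.66609609 -0.06256888  0.002     ] 325 124 76 57
tcp [ 0.4529 -0.1822  0.0141] yaw -166.92 units xyz [-7.833  2.271 -5.521] turn share -0.0007
```

Emit:
drive_tool:
  targets: [0, 0, 0, -0.2, 0, 0, 0, 0, -0.5, 0, 0, 0, 0, -0.6, 0, 0, 0, 0, -0.7, 0, 0, 0, 0, -0.7, 0, 0, 0, 0, -0.7, 0, 0, 0, 0, -0.7, 0, 0, 0, 0, -0.7, 0, 0, 0, 0, -0.5, 0, 0, 0, 0, -0.2, 0]

```text
time: 33.0
ee_pos: [0.453, -0.1824, 0.1805]
tcp_rot: [-0.114, 0.993, -0.001, 0.002]
contact_force: [1.2, -0.4, -3.2]
width: 0.758
gripper_force: 67.8
```

Emit:
drive_tool:
  targets: [0, -0.2, 0.06, 0, 0, 0, -0.4, 0.12, 0, 0, 0, -0.6, 0.17, 0, 0, 0, -0.6, 0.17, 0, 0, 0, -0.6, 0.17, 0, 0, 0, -0.6, 0.17, 0, 0, 0, -0.6, 0.17, 0, 0, 0, -0.6, 0.17, 0, 0, 0, -0.6, 0.17, 0, 0, 0, -0.6, 0.17, 0, 0]

```text
time: 33.83
ee_pos: [0.6002, -0.0987, 0.1758]
tcp_rot: [-0.114, 0.993, 0.0, -0.001]
contact_force: [0.4, -0.9, -3.6]
width: 0.758
gripper_force: 67.8
```

Emit:
drive_tool:
  targets: [0, -0.6, 0.17, 0, 0, 0, -0.6, 0.17, 0, 0, 0, -0.5, 0.17, 0, 0, 0, -0.4, 0.12, 0, 0, 0, -0.3, 0.1, 0, 0, 0, 0, 0, 0, 0, 0, 0, 0, 0, 0, 0, 0, 0, 0, 0, 0, 0, 0, 0, 0, 0, 0, 0, 0, 0]

```text
time: 34.67
ee_pos: [0.6642, -0.0631, 0.178]
tcp_rot: [-0.114, 0.994, -0.0, -0.0]
contact_force: [-0.3, -0.7, -3.6]
width: 0.762
gripper_force: 67.8
```

```bash
python3 - <<'E'
from h import *
from station import monitor,get_image
import ft
plan(monitor.get_state(),[.666,-.0626,.18],193.2)
ft.avg(16)
T=get_image("top");S=get_image("side")
cv2.imwrite("pics/end.png",np.hstack([cv2.resize(d["img"],(400,300)) for d in(T,S)])[:,:,::-1])
E
```

```text
tcp [ 0.6642 -0.0631  0.178 ] yaw -166.95 units xyz [-0.063  0.004 -0.065] turn share -0.0008
35.47 [ 0.6647 -0.0626  0.1779] w 0.762 
 world F, tool M [-0.0158  0.1153 -3.3281  0.0049 -0.0069  0.0117] 
 sd [0.4882 0.457  0.3866 0.0303 0.0357 0.0212]
```

View pics/end.png

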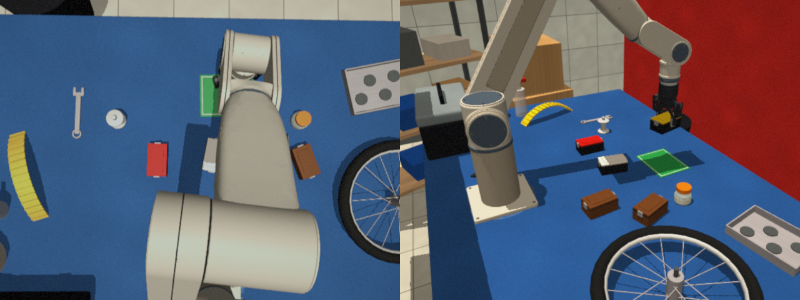

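The picture shows yellow held over the mat, level, at about (660,120) in the side half, with red and white standing in place. The moment is near zero at the moment, so the ball may be mid-chamber or still rolling. There is time to check again with a sharp stop before handing in.

Emit:
drive_tool:
  targets: [0, -0.3, 0, 0, 0, 0, -0.6, 0, 0, 0, 0, -0.8, 0, 0, 0, 0, 0, 0, 0, 0, 0, 0, 0, 0, 0, 0, 0, 0, 0, 0, 0, 0, 0, 0, 0, 0, 0, 0, 0, 0, 0, 0, 0, 0, 0, 0, 0, 0, 0, 0]

```text
time: 36.4
ee_pos: [0.7141, -0.0513, 0.1781]
tcp_rot: [-0.114, 0.993, -0.0, -0.0]
contact_force: [-0.3, 0.9, -3.6]
width: 0.766
gripper_force: 67.6
```

```bash
python3 -c "
import ft
ft.avg(16)"
```

```text
37.2 [ 0.7144 -0.0511  0.1779] w 0.763 
 world F, tool M [ 0.1763  0.15   -3.0857  0.0002  0.0424  0.0202] 
 sd [0.5517 0.4375 0.4755 0.0331 0.0217 0.03  ]
```

Emit:
drive_tool:
  targets: [0, 0.3, 0, 0, 0, 0, 0.6, 0, 0, 0, 0, 0.8, 0, 0, 0, 0, 0, 0, 0, 0, 0, 0, 0, 0, 0, 0, 0, 0, 0, 0, 0, 0, 0, 0, 0, 0, 0, 0, 0, 0, 0, 0, 0, 0, 0, 0, 0, 0, 0, 0]

```text
time: 38.03
ee_pos: [0.665, -0.0625, 0.1778]
tcp_rot: [-0.114, 0.993, -0.0, 0.0]
contact_force: [-0.4, -0.4, -2.8]
width: 0.763
gripper_force: 67.7
```

```bash
python3 -c "
import ft
ft.avg(16)"
```

```text
38.83 [ 0.6647 -0.0627  0.1779] w 0.764 
 world F, tool M [ 0.1675  0.107  -3.1692 -0.0152 -0.0308  0.0066] 
 sd [0.5516 0.5686 0.4646 0.0223 0.0265 0.0322]
```

Confirmed: the moment goes from +0.042 to -0.031 N m, so the ball is in the yellow case, which is back over the centre of the mat and still.

```bash
python3 -c "
from station import order;print(order.hand_in())"
```

```text
the job is handed in; nothing more can be done
None
```

The yellow case is the one that rattles, and I handed in at about 39 s with it held level and still over the middle of the mat; red and white stand within a few mm of their starting places, though a command error of mine dropped red about 0.1 m (it landed upright), and setting it back pushed the wrist force to 107 N, under the 120 N limit.

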